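# Dispense a cedar ball and offer it to the drawer box

## Robot

A 6-joint arm with a two-finger parallel gripper is mounted at the origin on the work surface. World frame = base frame: x ahead of the robot, y to its left, z up, the work surface at z = 0. Lengths are in m, angles in rad, forces in N, time in s.
With the tool pointing down it reaches from about 0.3 to 0.875 m from the base axis. Payload 6.4 kg.
Tool frame: the origin (TCP) lies midway between the tips of the shut fingers; the grasp point (between the pads) lies 19 mm behind it; z points along the fingers, y is the line along which they close (so a half turn about z gives the same grasp; the last joint's range is limited). The gripper opens to 85 mm and grips with 20 to 120 N. Pads are 22 mm wide; open, the fingers measure 114 mm over their backs; the gripper's body (76 mm by 85 mm) begins 54 mm behind the grasp point. The pads swing forward as they close: fully open they stand 13 mm farther back than shut.
Start: joints at [0.904, 0.181, 1.607, -0, 1.354, -0.206], TCP at [0.256, 0.515, 0.231] pointing down, gripper open.
Joint ranges: [-2.99, 2.99], [-0.89, 2.07], [0.3, 2.58], [-1.14, 4.28], [0, 2.63], [-3.12, 3.12]. Speed limits (rad/s): [2.57, 2.57, 3.01, 3.14, 3.14, 3.14].

## Interface

Orientations are given as a unit quaternion [w, x, y, z].
In Python, from bench import ctrl gives the robot as it stands. The module is installed in compiled form; this text tells all that it offers.
- The arm moves only by the tool move_arm, never from a script. Its argument "plan" is one flat list of numbers, 6 for each row, row after row: the shift along the world's x, y, z in units of 50 mm (1.0 is 50 mm), then the turn, a rotation vector about the world's x, y, z in rad. A call has 1 to 10 rows; each row is the pose to reach, as a shift and turn from the pose commanded when the call began; what a row does not reach only later rows make up. A row lasts 1/8 s, in which the tool goes at most 62.5 mm and 10.7 degrees, less where a joint would pass 70% of its speed; a pose out of reach is approached as far as the arm can. A call with a gripper value outside its range is refused whole. "grip" is the finger opening in mm, from 0 to 85.4, set as the call begins (left out, the last holds). The fingers move at their own pace and stop on an object; the grip force is fixed at half the most. Time passes only in rows, so rows that repeat a pose let the fingers close. It gives the time, the measured TCP pose, the force, the opening and the grip force at its end, in the units of the state.
- ctrl.get_obs(): the state, without advancing time (a new reading comes with each control period).
- ctrl.camera(name): name is "scene" or "top" or "wrist"; returns a dict with "pixels" (420x560x3 uint8, red, green, blue), "fx", "fy", "cx", "cy" (pixels), "origin" and "attitude" of the camera in the world. Camera axes: x right, y down, z forward; pixel columns grow to the right and rows downward; lengths in m; the calibration is good to about 2 mm. A picture is of the moment at which its call begins. There is no depth.
- ctrl.hand_in(): hands the job in; it is judged then, once.
The state is a dict: "time_s": time; "q": joint angles; "dq": joint speeds; "joint_efforts": joint torques, N m; "eef_pos": TCP position; "eef_rot": TCP orientation; "wrist_force": force on the tool from outside, world axes, zero at the start; "torque": the same for the moment, N m; "opening": opening from 0.0 (shut) to 1.0 (fully open); "grasp_force": force on a finger pad.
Only numpy, scipy, OpenCV 4.12 (cv2) and the standard library are available. Lean on these libraries where they do the work, as an engineer would, in place of code of your own. Each camera call takes 0.05 s, during which the arm holds its last target. There are 200 camera calls.

## Task

Press the red pad of the cedar-ball dispenser down to its stop and let it spring back, so that the ball runs into the white dish. Then lift the dish by its arched handle and, keeping it level with the ball untouched in its middle, turn it a quarter turn so that its red lip points sideways, square to the chute, out towards the green box, with the lip's tip over the middle of that box. Finish while still holding the dish there in the air, a few centimetres clear above the box, and leave the polish tin, brush and glasses case where they are.

Things in the scene. Friction and masses are not known exactly. Their poses are not given: they have to be found in the camera images.
- dispenser: Fixed cedar-ball dispenser: wooden base 235 x 80 x 12 mm, two white posts 122 mm high carrying the lever, aluminium chute. Origin on the counter below the lever's axle (along y, 112 mm up); +x is the way the ball runs, z up. Red pad at x = -100 mm; chute tip at x = 130 mm, its floor 40 mm up. Dish centre at about x = 200 mm; boxes at y about +140 and -140 mm, which is which varies.
- lever (a joint): Angle of the lever (rad): 0 at rest, growing as the red pad is pressed down, 0.5 at its stop. A spring brings it back to 0 when let go: about 2 N on the pad starts it and 7 N holds it at the stop. Its gate blade rises and lets the ball run; hold the lever down about a second.
- lever_pad (a point): Centre of the top face of the red press pad (a disc 36 mm in diameter on the end of the lever, 100 mm from the axle); 118 mm above the counter at rest, about 50 mm lower and 9 mm nearer the axle at the stop.
- ball_center (a point): Centre of the loose brown cedar ball, 34 mm in diameter, 14 g. At first it waits in the chute behind the gate.
- dish: White shallow dish, 126 mm over the rim, rim 36 mm high, about 0.26 kg, sloping inside to its middle. Origin at the centre of its underside; +x is towards its red lip, z up. At first +x points roughly the same way as the dispenser's +x.
- dish_grip (a point): Middle of the brass bar of the dish's arched handle, 115 mm above the dish's underside, straight above its centre. The bar is 96 mm long along the dish's y, 12 mm thick along the dish's x and 14 mm high: pinch it from above across its thickness.
- dish_lip (a point): Tip of the red lip of the dish (30 mm wide), 82 mm from the dish's centre along the dish's +x, 38 mm above the dish's underside.
- box_green: Open green drawer box, fixed, 85 x 85 mm, 45 mm high. Origin at the centre of its underside.
- box_blue: Open blue drawer box, fixed, the same size; not to be used. Origin at the centre of its underside.
- polish_tin: Round dark shoe-polish tin, 68 mm in diameter, 26 mm high. Origin at the centre of its underside. To be left where it is.
- shoe_brush: Shoe brush, 150 (x) x 45 x 34 mm. Origin at the centre of its underside. To be left where it is.
- glasses_case: Brown glasses case, 55 (x) x 150 (y) x 38 mm. Origin at the centre of its underside. To be left where it is.
Mind the look-alikes: they are no part of the job. There is more than one size of the part that bears ball_center; the job needs the middle-sized.

How it is judged:
By the outcome, as a careful person would: the job done as asked, in the order asked, and still so for the second after the job is handed in, while the arm keeps its last pose, push and grip.
It also fails if it takes over 64 s, if anything falls off the work surface, if the arm or the gripper's body presses on something with over 40 N, if the wrist force passes 120 N, or if a joint passes its speed limit or range.

## Working session

There is one attempt and no reset: what is moved stays moved. The work goes in short steps, Python scripts to look and compute and a tool call to move; the robot and the scene stay as the last step left them, time stands still between calls to the robot, and variables do not carry over. Pictures are saved under pics/ and viewed, at most 10 in all, crops included, and the job is handed in when it is done.

Besides the shell and the picture viewer there is one more tool, called after "Emit:" as name(argument=value, ...), one argument or row to a line, values as JSON. move_arm: Moves the arm, as the interface text tells. Its arguments: {"type":"object","properties":{"plan":{"type":"array"},"grip":{"type":"number"}},"required":["plan"]}

```bash
mkdir -p pics
cat > h.py <<'E'
import numpy as np, cv2
from bench import ctrl
from scipy.spatial.transform import Rotation as R
def rot(a):
    a=np.array(a,float)
    return a if a.shape==(3,3) else R.from_quat(a[[1,2,3,0]]).as_matrix()
def snap(n,f):
    c=ctrl.camera(n); cv2.imwrite('pics/'+f,c['pixels'][:,:,::-1]); np.savez('pics/'+f[:-4]+'.npz',**c); return c
def load(f): return dict(np.load('pics/'+f+'.npz'))
def ray(c,u,v):
    d=rot(c['attitude'])@np.array([(u-c['cx'])/c['fx'],(v-c['cy'])/c['fy'],1]); return np.array(c['origin']),d
def atz(c,u,v,z):
    o,d=ray(c,u,v); return o+d*(z-o[2])/d[2]
def proj(c,p):
    q=rot(c['attitude']).T@(np.array(p)-c['origin']); return [round(float(c['cx']+c['fx']*q[0]/q[2]),1),round(float(c['cy']+c['fy']*q[1]/q[2]),1)]
E
python3 - <<'E'
from h import *
for n in('top','scene'):
    c=snap(n,n+'1.png'); print(n,c['origin'],c['attitude'],c['fx'],c['cx'],c['cy'])
o=ctrl.get_obs(); print(o['time_s'],o['eef_pos'],o['eef_rot'])
E
```

```text
top [0.44935342 0.00429444 0.84141523] [-0.07688238  0.71291309 -0.69419636  0.06273305] 442.80484132807584 279.792626303231 216.29109202046
scene [ 1.14716064 -0.35415368  0.57422511] [-0.3987841   0.78373197  0.41861897 -0.22692203] 471.556587663537 278.95671400653544 206.8422188318032
0.1 [0.25535713 0.51462824 0.23047939] [-3.29386097e-04  2.28362434e-01  9.73575868e-01 -7.20255900e-04]
```

View pics/top1.png

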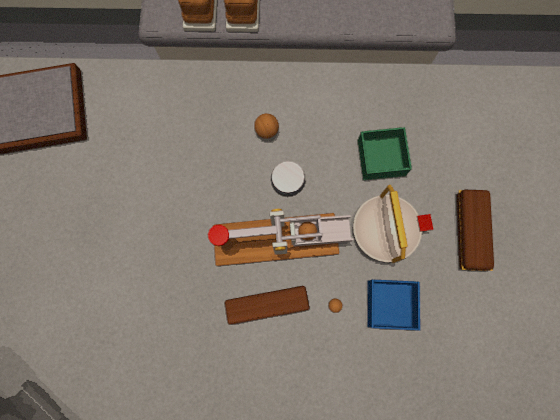

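View pics/scene1.png

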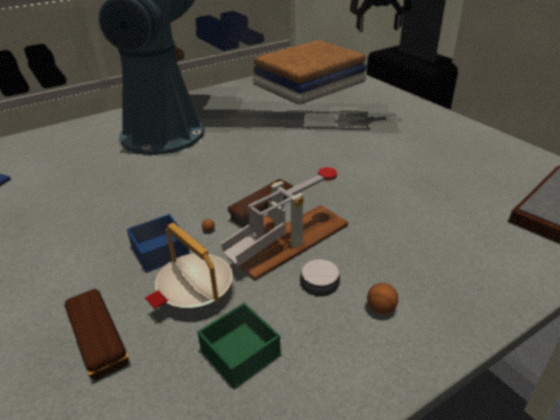

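Top view: red pad (219,235), dish about (387,228), lip (426,223), green box (385,153), blue box (394,304). The scene view agrees with this. Ball candidates are the big loose one (266,125), the small loose one (335,305) and the one in the chute (308,230), which is middle-sized and so the right one. Next, a close crop to check that choice.

Run:
```python
from h import *
im=cv2.imread('pics/top1.png')[105:285,200:450]; cv2.imwrite('pics/crop1.png',cv2.resize(im,None,fx=3.2,fy=3.2,interpolation=cv2.INTER_CUBIC))
im=cv2.imread('pics/scene1.png')[150:330,130:380]; cv2.imwrite('pics/crop2.png',cv2.resize(im,None,fx=3.2,fy=3.2,interpolation=cv2.INTER_CUBIC))
```

```text
(no output)
```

View pics/crop1.png

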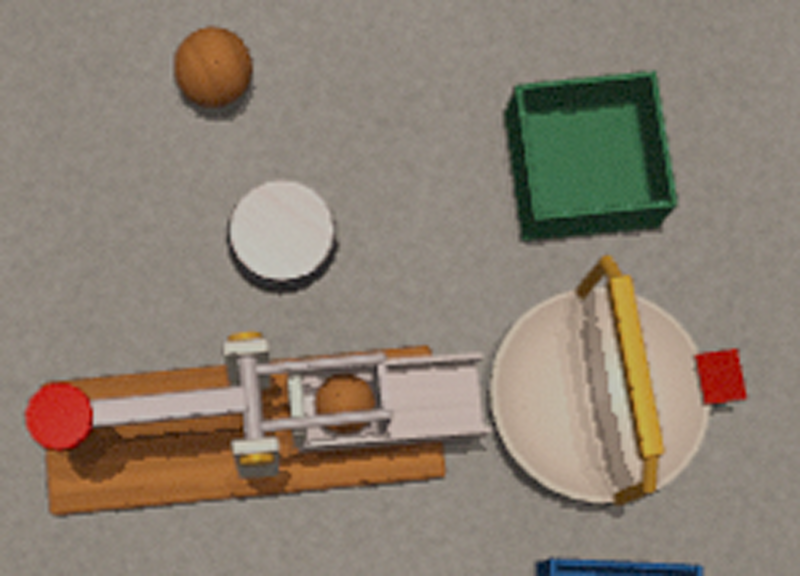

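View pics/crop2.png

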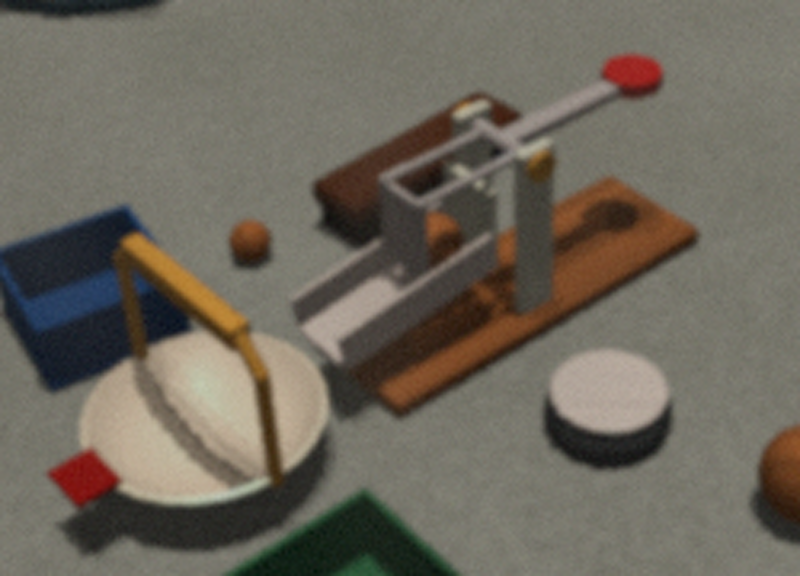

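Crop 1: pad (60,415), bar (622,279)–(651,455), lip tip (744,375), dish rim centre (600,395), green rim corners (515,87), (656,72), (676,206), (532,220). The ball behind the gate is the middle-sized one. Crop 2: pad (633,75), bar ends (130,243) and (240,330).

Run:
```python
from h import *
np.set_printoptions(precision=4,suppress=True)
T=load('top1');S=load('scene1')
a=lambda u,v,z:atz(T,(u+.5)/3.2+199.5,(v+.5)/3.2+104.5,z)
b=lambda u,v,z:atz(S,(u+.5)/3.2+129.5,(v+.5)/3.2+149.5,z)
print('pad',a(60,415,.118),b(633,75,.118))
e1,e2=a(622,279,.122),a(651,455,.122);print('bar',e1,e2,(e1+e2)/2,np.linalg.norm(e1-e2),'scene',b(130,243,.122),b(240,330,.122),(b(130,243,.122)+b(240,330,.122))/2)
d=a(600,395,.036);l=a(744,375,.038);print('dish',d,'lip',l,np.linalg.norm((l-d)[:2]),'lipdir',np.degrees(np.arctan2(*(l-d)[1::-1])),'bar normal',np.degrees(np.arctan2(*(e2-e1)[1::-1]))+90)
g=[a(*p,.045) for p in((515,87),(656,72),(676,206),(532,220))];print('green',np.mean(g,0),[np.linalg.norm(g[i]-g[i-1]) for i in range(4)],g)
print('ball',a(345,400,.065))
p=[a(48,515,.012),a(442,476,.012),a(428,348,.012)];print('base',p,np.degrees(np.arctan2(*(p[1]-p[0])[1::-1])))
w=[a(247,347,.122),a(258,447,.122)];print('posts',w, np.mean(w,0))
o=ctrl.get_obs();print(o['eef_pos'],rot(o['eef_rot']))
```

```text
pad [0.5611 0.1218 0.118 ] [0.5649 0.1213 0.118 ]
bar [ 0.6396 -0.1685  0.122 ] [ 0.5476 -0.1812  0.122 ] [ 0.5936 -0.1749  0.122 ] 0.09286631835112144 scene [ 0.553  -0.1834  0.122 ] [ 0.6435 -0.1671  0.122 ] [ 0.5983 -0.1752  0.122 ]
dish [ 0.5933 -0.1751  0.036 ] lip [ 0.6067 -0.2571  0.038 ] 0.0830750086651953 lipdir -80.73860007361681 bar normal -82.18685843376946
green [ 0.7407 -0.1728  0.045 ] [np.float64(0.08252550253022116), np.float64(0.08434831731704057), np.float64(0.08334881605788036), np.float64(0.08434851687516852)] [array([ 0.7763, -0.1264,  0.045 ]), array([ 0.7875, -0.21  ,  0.045 ]), array([ 0.7047, -0.2193,  0.045 ]), array([ 0.6943, -0.1356,  0.045 ])]
ball [ 0.5818 -0.0277  0.065 ]
base [array([0.5181, 0.1427, 0.012 ]), array([ 0.5471, -0.0874,  0.012 ]), array([ 0.6235, -0.0788,  0.012 ])] -82.82242774736719
posts [array([0.5986, 0.0259, 0.122 ]), array([0.5465, 0.0187, 0.122 ])] [0.5726 0.0223 0.122 ]
[0.2554 0.5146 0.2305] [[-0.8957  0.4447 -0.001 ]
 [ 0.4447  0.8957 -0.0013]
 [ 0.0003 -0.0016 -1.    ]]
```

Emit:
move_arm(
  plan=[0.6, -0.8, 0, 0, 0, -0.1, 1.3, -1.7, 0, 0, 0, -0.2, 2.0, -2.6, 0, 0, 0, -0.3, 2.7, -3.5, 0, 0, 0, -0.4, 3.4, -4.4, 0, 0, 0, -0.5, 4.1, -5.3, 0, 0, 0, -0.6, 4.8, -6.2, -0.4, 0, 0, -0.7, 5.5, -7.1, -0.8, 0, 0, -0.8, 6.16, -7.9, -1.5, 0, 0, -0.93, 6.16, -7.9, -1.5, 0, 0, -0.93],
  grip=0,
)

```text
time_s: 1.35
eef_pos: [0.5631, 0.1168, 0.1523]
eef_rot: [-0.002, 0.643, 0.766, -0.002]
wrist_force: [-0.8, -0.2, 0.9]
opening: 0.003
grasp_force: 0.0
```

Emit:
move_arm(
  plan=[0, 0, -0.4, 0, 0, 0, 0, 0, -0.7, 0, 0, 0, 0, 0, -0.9, 0, 0, 0, 0, -0.04, -1.1, 0, 0, 0, 0, -0.08, -1.3, 0, 0, 0, 0.02, -0.12, -1.5, 0, 0, 0, 0.02, -0.14, -1.55, 0, 0, 0, 0.02, -0.14, -1.55, 0, 0, 0],
)

```text
time_s: 2.35
eef_pos: [0.5646, 0.1132, 0.0788]
eef_rot: [-0.0, 0.641, 0.768, 0.0]
wrist_force: [-3.5, 3.9, 6.0]
opening: 0.0
grasp_force: 3.5
```

Emit:
move_arm(
  plan=[0, -0.02, -0.06, 0, 0, 0, 0, -0.02, -0.12, 0, 0, 0, 0, -0.02, -0.12, 0, 0, 0],
)

```text
time_s: 2.72
eef_pos: [0.5651, 0.1115, 0.074]
eef_rot: [0.001, 0.641, 0.768, -0.0]
wrist_force: [-5.7, -0.1, 11.9]
opening: 0.0
grasp_force: 5.4
```

Emit:
move_arm(
  plan=[0, 0, -0.06, 0, 0, 0, 0, 0, -0.1, 0, 0, 0, 0, 0, -0.1, 0, 0, 0, 0, 0, -0.1, 0, 0, 0, 0, 0, -0.1, 0, 0, 0, 0, 0, -0.1, 0, 0, 0],
)

```text
time_s: 3.48
eef_pos: [0.5662, 0.1121, 0.0722]
eef_rot: [0.001, 0.64, 0.768, 0.001]
wrist_force: [-12.8, 1.6, 33.0]
opening: -0.001
grasp_force: 15.4
```

Run:
```python
from h import *
snap('scene','s2.png');snap('top','t2.png')
a=cv2.imread('pics/s2.png')[130:330,130:380];b=cv2.imread('pics/t2.png')[130:330,200:450]
cv2.imwrite('pics/c2.png',cv2.resize(cv2.vconcat([a,b]) if 0 else cv2.hconcat([a,b]),None,fx=1.6,fy=1.6,interpolation=cv2.INTER_CUBIC))
```

```text
(no output)
```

View pics/c2.png

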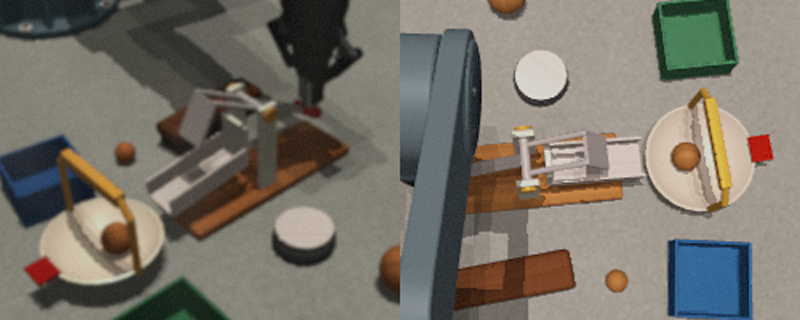

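Force is 33 N at the stop. The ball (crop pixel (685,157), right half) has run into the dish. Now release and go above the handle.

Emit:
move_arm(
  plan=[0, 0, 0.4, 0, 0, 0, 0, 0, 1.0, 0, 0, 0, 0, 0, 1.8, 0, 0, -0.1, 0, 0, 2.8, 0, 0, -0.25, 0.1, -0.8, 3.0, 0, 0, -0.4, 0.2, -1.7, 3.0, 0, 0, -0.55, 0.3, -2.6, 3.0, 0, 0, -0.7, 0.4, -3.5, 3.0, 0, 0, -0.85, 0.5, -4.4, 3.0, 0, 0, -1.0, 0.6, -5.2, 3.0, 0, 0, -1.15],
)

```text
time_s: 4.82
eef_pos: [0.5945, -0.1504, 0.2173]
eef_rot: [0.001, 0.956, 0.293, -0.0]
wrist_force: [1.0, -0.3, -0.1]
opening: -0.001
grasp_force: 0.0
```

Emit:
move_arm(
  plan=[0.01, -0.3, 0, 0, 0, -0.15, 0.01, -0.53, 0, 0, 0, -0.3, 0.01, -0.53, 0, 0, 0, -0.45, 0.01, -0.53, 0, 0, 0, -0.45],
  grip=60,
)

```text
time_s: 5.32
eef_pos: [0.5949, -0.1752, 0.2172]
eef_rot: [0.0, 0.997, 0.076, -0.0]
wrist_force: [-0.6, -0.7, -0.3]
opening: 0.697
grasp_force: 0.0
```

Run:
```python
from h import *
c=snap('wrist','w3.png');snap('scene','s3.png');print(c['origin'])
o=ctrl.get_obs();print(o['time_s'],o['eef_pos'],rot(o['eef_rot'])[:,1],o['wrist_force'])
a=cv2.imread('pics/w3.png');b=cv2.imread('pics/s3.png')[130:340,100:380];b=cv2.resize(b,None,fx=1.25,fy=1.25)
cv2.imwrite('pics/c3.png',np.hstack([cv2.resize(a,(440,330)),cv2.copyMakeBorder(b,0,330-b.shape[0],0,0,0)]))
```

```text
[ 0.66172806 -0.16594177  0.35963921]
5.425 [ 0.59502863 -0.17465056  0.21742436] [ 1.53228723e-01 -9.88190736e-01  1.66824899e-04] [-0.79657598  0.26813751 -0.38249292]
```

View pics/c3.png

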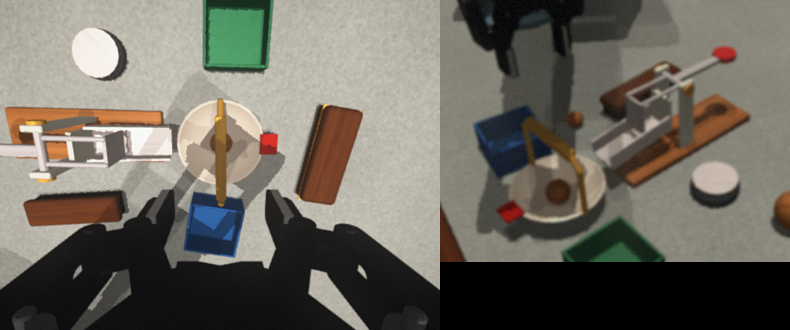

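Lever is back at rest, and the ball sits in the dish's middle at (222,143). The wrist view shows the bar (220,100)–(221,203), lip end (277,144), and green rim with near edge (204,70)–(269,69).

Run:
```python
from h import *
np.set_printoptions(precision=4,suppress=True)
W=load('w3');k=560/440
a=lambda u,v,z:atz(W,(u+.5)*k-.5,(v+.5)*k-.5,z)
e1,e2=a(220,100,.122),a(221,203,.122);print(e1,e2,(e1+e2)/2,np.linalg.norm(e1-e2),np.degrees(np.arctan2(*(e2-e1)[1::-1]))+90)
print('ball',a(222,143,.025),'lip',a(277,144,.038),'green near corners',a(204,70,.045),a(269,69,.045))
```

```text
[ 0.6576 -0.1671  0.122 ] [ 0.5448 -0.1855  0.122 ] [ 0.6012 -0.1763  0.122 ] 0.11422047108959398 -80.76320594985447
ball [ 0.5947 -0.18    0.025 ] lip [ 0.6077 -0.258   0.038 ] green near corners [ 0.6903 -0.1414  0.045 ] [ 0.7041 -0.2243  0.045 ]
```

Emit:
move_arm(
  plan=[0, 0, -0.3, 0, 0, 0, 0, 0, -0.7, 0, 0, 0, 0, 0, -1.1, 0, 0, 0, 0, 0, -1.5, 0, 0, 0, 0, 0, -1.9, 0, 0, 0, 0, 0, -2.2, 0, 0, 0, 0, 0, -2.4, 0, 0, 0, 0, 0, -2.4, 0, 0, 0],
)

```text
time_s: 6.42
eef_pos: [0.5948, -0.1743, 0.097]
eef_rot: [-0.0, 0.997, 0.075, -0.001]
wrist_force: [-0.4, 0.1, 0.6]
opening: 0.702
grasp_force: 0.0
```

Emit:
move_arm(
  plan=[0, 0, 0, 0, 0, 0, 0, 0, 0, 0, 0, 0, 0, 0, 0, 0, 0, 0, 0, 0, 0, 0, 0, 0, 0, 0, 0, 0, 0, 0],
  grip=30,
)

```text
time_s: 7.05
eef_pos: [0.5952, -0.1745, 0.0979]
eef_rot: [0.0, 0.997, 0.075, 0.0]
wrist_force: [0.1, 0.2, 0.5]
opening: 0.349
grasp_force: 0.0
```

Emit:
move_arm(
  plan=[0, 0, 0, 0, 0, 0, 0, 0, 0, 0, 0, 0, 0, 0, 0, 0, 0, 0, 0, 0, 0, 0, 0, 0, 0, 0, 0, 0, 0, 0, 0, 0, 0, 0, 0, 0],
  grip=0,
)

```text
time_s: 7.8
eef_pos: [0.5952, -0.1745, 0.0978]
eef_rot: [0.0, 0.997, 0.075, 0.0]
wrist_force: [0.0, -0.7, 1.0]
opening: 0.125
grasp_force: 58.9
```

Emit:
move_arm(
  plan=[0, 0, 0.01, 0, 0, 0, 0, 0, 0.04, 0, 0, 0, 0, 0, 0.1, 0, 0, 0, 0, 0, 0.18, 0, 0, 0, 0, 0, 0.28, 0, 0, 0, 0, 0, 0.38, 0, 0, 0, 0, 0, 0.48, 0, 0, 0, 0, 0, 0.58, 0, 0, 0, 0, 0, 0.68, 0, 0, 0, 0, 0, 0.78, 0, 0, 0],
)

```text
time_s: 9.05
eef_pos: [0.5951, -0.1745, 0.1371]
eef_rot: [0.0, 0.997, 0.075, 0.0]
wrist_force: [-0.3, -0.4, -2.3]
opening: 0.13
grasp_force: 58.4
```

Emit:
move_arm(
  plan=[0, 0, 0.1, 0, 0, 0, 0, 0, 0.2, 0, 0, 0, 0, 0, 0.32, 0, 0, 0, 0, 0, 0.46, 0, 0, 0, 0, 0, 0.6, 0, 0, 0, 0, 0, 0.74, 0, 0, 0, 0, 0, 0.86, 0, 0, 0, 0, 0, 0.95, 0, 0, 0, 0, 0, 1.0, 0, 0, 0, 0, 0, 1.02, 0, 0, 0],
)

```text
time_s: 10.3
eef_pos: [0.5952, -0.1744, 0.1878]
eef_rot: [-0.0, 0.997, 0.075, -0.0]
wrist_force: [0.3, -1.2, -3.1]
opening: 0.123
grasp_force: 58.4
```

Run:
```python
from h import *
snap('scene','s4.png');snap('wrist','w4.png')
o=ctrl.get_obs();print(o['time_s'],o['eef_pos'],o['wrist_force'],o['torque'],o['opening'])
a=cv2.imread('pics/w4.png');b=cv2.imread('pics/s4.png')[100:340,60:340]
cv2.imwrite('pics/c4.png',np.hstack([cv2.resize(a,(440,330)),cv2.resize(b,(350,330))]))
```

```text
10.4 [ 0.59511778 -0.17441402  0.18770756] [-0.35000495  0.29698936 -3.34772844] [0.0518596  0.00230379 0.00633945] 0.12985834464844365
```

View pics/c4.png

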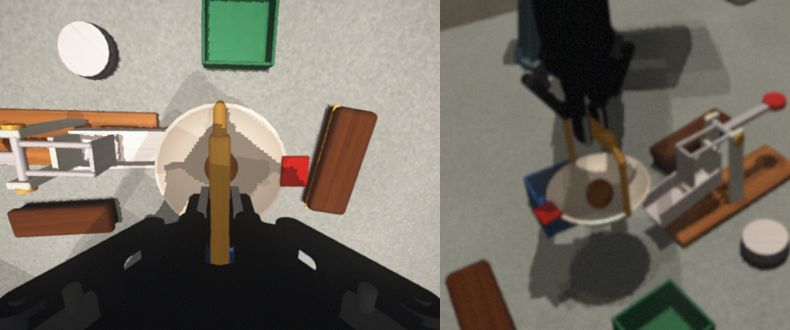

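Emit:
move_arm(
  plan=[0, 0, 0, 0, 0, 0.01, 0.01, 0, 0, 0, 0, 0.03, 0.03, 0, 0, 0, 0, 0.06, 0.06, -0.01, 0, 0, 0, 0.1, 0.1, -0.02, 0, 0, 0, 0.15, 0.14, -0.03, 0, 0, 0, 0.2, 0.19, -0.03, 0, 0, 0, 0.26, 0.24, -0.04, 0, 0, 0, 0.32, 0.29, -0.05, 0, 0, 0, 0.38, 0.34, -0.06, 0, 0, 0, 0.44],
)

```text
time_s: 11.65
eef_pos: [0.6123, -0.1775, 0.1877]
eef_rot: [-0.0, 0.956, 0.293, -0.0]
wrist_force: [0.0, -0.1, -2.6]
opening: 0.128
grasp_force: 58.4
```

Emit:
move_arm(
  plan=[0.05, -0.01, 0, 0, 0, 0.06, 0.1, -0.02, 0, 0, 0, 0.12, 0.15, -0.03, 0, 0, 0, 0.18, 0.2, -0.03, 0, 0, 0, 0.24, 0.25, -0.04, 0, 0, 0, 0.3, 0.3, -0.05, 0, 0, 0, 0.36, 0.35, -0.06, 0, 0, 0, 0.42, 0.4, -0.07, 0, 0, 0, 0.48, 0.45, -0.08, 0, 0, 0, 0.54, 0.5, -0.08, 0, 0, 0, 0.6],
)

```text
time_s: 12.9
eef_pos: [0.6373, -0.1815, 0.1876]
eef_rot: [-0.0, 0.827, 0.562, -0.0]
wrist_force: [0.4, -0.7, -3.3]
opening: 0.127
grasp_force: 58.4
```

Emit:
move_arm(
  plan=[0.05, -0.01, 0, 0, 0, 0.06, 0.1, -0.02, 0, 0, 0, 0.12, 0.15, -0.03, 0, 0, 0, 0.18, 0.2, -0.04, 0, 0, 0, 0.24, 0.25, -0.05, 0, 0, 0, 0.3, 0.3, -0.05, 0, 0, 0, 0.36, 0.35, -0.06, 0, 0, 0, 0.41, 0.39, -0.06, 0, 0, 0, 0.45, 0.42, -0.07, 0, 0, 0, 0.48, 0.43, -0.07, 0, 0, 0, 0.5],
)

```text
time_s: 14.15
eef_pos: [0.6587, -0.185, 0.1877]
eef_rot: [-0.0, 0.663, 0.749, -0.0]
wrist_force: [-0.1, 0.2, -2.7]
opening: 0.128
grasp_force: 58.4
```

Run:
```python
from h import *
snap('top','t5.png');snap('scene','s5.png')
o=ctrl.get_obs();M=rot(o['eef_rot']);print(o['time_s'],o['eef_pos'],M[:,1],M[:,2],o['wrist_force'])
a=cv2.imread('pics/t5.png')[105:285,300:450];b=cv2.imread('pics/s5.png')[150:400,50:340]
cv2.imwrite('pics/c5.png',np.hstack([cv2.resize(a,None,fx=2.6,fy=2.6,interpolation=cv2.INTER_CUBIC),cv2.resize(b,(405,468))]))
```

```text
14.25 [ 0.65868837 -0.18495893  0.18770903] [ 9.92746613e-01  1.20225440e-01 -7.14786128e-05] [-8.04502154e-05  6.97694799e-05 -9.99999994e-01] [ 0.45057696  0.35264291 -3.98368097]
```

View pics/c5.png

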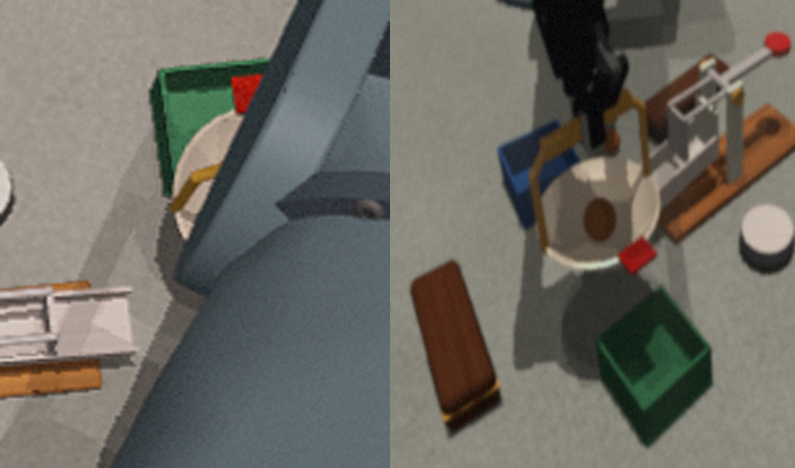

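Lip quad at (620,253), (645,238), (658,255), (630,272) in the right panel, with the ball in the middle and the dish level. Checking the lip tip's position against the green rim.

Run:
```python
from h import *
np.set_printoptions(precision=4,suppress=True)
S=load('s5');T=load('t5')
b=lambda u,v,z:atz(S,(u-390+.5)*290/405+49.5,(v+.5)*250/468+149.5,z)
print('lip scene',b(644,263,.128),'top-left tip corner',atz(T,232/2.6+300,78/2.6+105,.128))
print('pred tip',.6587+.082*.9927,-.185+.082*.12)
print('green rim scene',[b(*p,.045) for p in((598,345),(660,288),(712,350))],(b(598,345,.045)+b(712,350,.045))/2)
```

```text
lip scene [ 0.7385 -0.173   0.128 ] top-left tip corner [ 0.7375 -0.1612  0.128 ]
pred tip 0.7401013999999999 -0.17516
green rim scene [array([ 0.7117, -0.2188,  0.045 ]), array([ 0.6969, -0.1384,  0.045 ]), array([ 0.7803, -0.126 ,  0.045 ])] [ 0.746  -0.1724  0.045 ]
```

Emit:
move_arm(
  plan=[0.01, 0, -0.01, 0, 0, 0, 0.02, 0, -0.04, 0, 0, 0, 0.03, 0.01, -0.08, 0, 0, 0, 0.04, 0.01, -0.11, 0, 0, 0, 0.05, 0.02, -0.14, 0, 0, 0, 0.05, 0.02, -0.15, 0, 0, 0, 0.05, 0.02, -0.15, 0, 0, 0, 0.05, 0.02, -0.15, 0, 0, 0, 0.05, 0.02, -0.15, 0, 0, 0, 0.05, 0.02, -0.15, 0, 0, 0],
)

```text
time_s: 15.5
eef_pos: [0.6612, -0.184, 0.1804]
eef_rot: [0.0, 0.663, 0.748, 0.0]
wrist_force: [0.4, -0.1, -2.8]
opening: 0.128
grasp_force: 58.4
```

Run:
```python
from bench import ctrl
o=ctrl.get_obs();print(o['time_s'],o['eef_pos'],o['opening'],abs(o['dq']).max() if hasattr(o['dq'],'max') else o['dq'])
print(ctrl.hand_in())
```

```text
15.5 [ 0.66119841 -0.18395402  0.18035982] 0.12764774492805667 0.0036659058568982595
the job is handed in; nothing more can be done
None
```

I handed the job in at 15.5 s: the pad was pressed to its stop and released, the ball ran into the dish, and the dish is held level with its lip tip measured within about 5 mm of the green box's middle, about 4 cm above it. The tin, brush and case were not touched; `hand_in` gave no verdict.

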